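# Mirror the row of weld parts into the jig tray

### The job

The next weldment is the opposite hand, so move the four painted parts from the coloured trays on the white store rail into the black jig tray in reverse order: the part at the left end of the rail goes into the pocket at the right end of the jig tray, and so on along the row. Stand each one upright, flat on the floor of its own pocket, and let go of it. Leave the spray can, the hammer and the brush where they are.

Things in the scene. Friction and masses are not known exactly. Their poses are not given: they have to be found in the camera images.
- part_red: Round red-painted steel bush, 38 mm diameter, 60 mm tall, with a black bore drawn on its top (solid). Loose, about 0.25 kg. Origin: centre of the underside, z up. Starts upright in the red tray, roughly centred and lined up with it.
- part_yellow: Yellow-painted clevis block: base 36 x 36 x 30 mm, above it two upright cheeks, each 36 mm along x and 10 mm along y, faces flush with the base, up to 62 mm, leaving a 16 mm fork gap that runs along x. Grip it across x (over the cheek ends). Loose, about 0.25 kg. Origin: centre of the underside, z up. Starts upright in the yellow tray, roughly centred and lined up with it.
- part_green: Green-painted flanged bush: flange 46 mm diameter and 8 mm thick at the bottom, neck 34 mm diameter above it up to 58 mm. Loose, about 0.25 kg. Origin: centre of the underside, z up. Starts upright in the green tray, roughly centred and lined up with it.
- part_blue: Blue-painted round boss 38 mm diameter up to 46 mm, above it a bare steel spigot 20 mm diameter up to 62 mm. Loose, about 0.25 kg. Origin: centre of the underside, z up. Starts upright in the blue tray, roughly centred and lined up with it.
- tray_red: Shallow square tray painted red, 72 x 72 mm, floor 3 mm thick, rim 10 mm high; fixed. It stands on the store rail and marks where the red part started. Origin: centre of the underside, axes parallel to the store rail's.
- tray_yellow: Shallow square tray painted yellow, 72 x 72 mm, floor 3 mm thick, rim 10 mm high; fixed. It stands on the store rail and marks where the yellow part started. Origin: centre of the underside, axes parallel to the store rail's.
- tray_green: Shallow square tray painted green, 72 x 72 mm, floor 3 mm thick, rim 10 mm high; fixed. It stands on the store rail and marks where the green part started. Origin: centre of the underside, axes parallel to the store rail's.
- tray_blue: Shallow square tray painted blue, 72 x 72 mm, floor 3 mm thick, rim 10 mm high; fixed. It stands on the store rail and marks where the blue part started. Origin: centre of the underside, axes parallel to the store rail's.
- store_rail: White-painted steel rail, fixed, 84 mm along its x and 346 mm along its y, 10 mm thick (end plates 22 mm high), carrying the four coloured trays in a row at y = +117, +39, -39 and -117 mm of its frame, in any order of colours. Origin: centre of the underside; its y points to the robot's left (turned by at most about 9 degrees).
- jig_tray: Matt black jig tray, fixed, 84 (x) x 317 mm (y), empty at the start: four pockets in a row at y = +117, +39, -39, -117 mm of its frame, x = 0, each 74 x 73 mm inside, floor 5 mm and wall tops 18 mm above the origin, walls 5 mm thick. Origin: centre of the underside; y to the robot's left (within 9 degrees). It lies before or behind the store rail.
- spray_can: Standing spray can with an orange label, 62 mm diameter, 170 mm tall, loose, to the left of the work; leave alone. Origin: centre of the underside.
- hammer: Hammer, 260 mm long, lying to the right of the work; leave alone. Loose; origin under its middle, handle to its -x.
- brush: Hand brush, 200 mm long, lying to the left of the work; leave alone. Loose; origin under its middle, handle to its -x.
Things that resemble listed ones, but are neither listed nor needed, are in the scene too. There is more than one size of the part_green; the one meant has the size given above. Of the things shaped like the part_yellow, the yellow one is meant.

How it is judged:
By the outcome, as a careful person would: the job done as asked, in the order asked, and still so for the second after the job is handed in, with the robot touching nothing.
It also fails if it takes over 109 s, if anything falls off the work surface, if the arm or the gripper's body presses on something with over 40 N, if the wrist force passes 120 N, or if a joint passes its speed limit or range.

### The arm

A 7-joint arm with a two-finger parallel gripper is mounted at the origin on the work surface. World frame = base frame: x ahead of the robot, y to its left, z up, the work surface at z = 0. Lengths are in m, angles in rad, forces in N, time in s.
With the tool pointing down it reaches from about 0.35 to 0.9 m from the base axis. Payload 7.2 kg.
Tool frame: the origin (TCP) lies midway between the tips of the shut fingers; the grasp point (between the pads) lies 19 mm behind it; z points along the fingers, y is the line along which they close (so a half turn about z gives the same grasp; the last joint's range is limited). The gripper opens to 88 mm and grips with 3 to 60 N. Pads are 20 mm wide; open, the fingers measure 115 mm over their backs; the gripper's body (75 mm by 178 mm) begins 61 mm behind the grasp point.
Start: joints at [1.116, 0.411, -0.013, 1.596, 0.006, 1.134, -0.082], TCP at [0.236, -0.579, 0.223] pointing down, gripper open.
Joint ranges: [-2.95, 2.95], [-0.29, 1.99], [-1.47, 1.44], [0.14, 2.54], [-1.03, 4.17], [0.13, 1.85], [-2.86, 2.86]. Speed limits (rad/s): [2.39, 2.39, 3.01, 3.01, 3.14, 3.14, 3.14].

### API

Orientations are given as a 3x3 rotation matrix whose columns are the frame's x, y, z axes.
In Python, from bench import manip gives the robot as it stands.
- The arm moves only by the tool arm_command, never from a script. Its argument "commands" is a list that holds one entry, the list of rows, each a list of 7 numbers: the turn, a rotation vector about the tool's x, y, z in units of 8 degrees (1.0 is 8 degrees), then the shift along the tool's x, y, z in units of 25 mm (1.0 is 25 mm), then the finger opening in mm, from 0 to 87.8. In form: [[[wx, wy, wz, x, y, z, hand], ...]]. A call has 1 to 12 rows; each row shifts and turns the commanded pose from where the row before left it, along the tool's axes as they then stand; what a row does not reach is not made up. A row lasts 1/10 s, in which the tool goes at most 50 mm and 8.59 degrees, less where a joint would pass 70% of its speed; a pose out of reach is approached as far as the arm can. A call is refused whole if a number of a shift passes 1 or a number of a turn 1, either way. A call with a gripper value outside its range is refused whole. The fingers move at their own pace and stop on an object; "squeeze" is the grip in N (left out, the last holds). Time passes only in rows, so rows that do not move let the fingers close. It gives the time, the measured TCP pose, the force, the opening and the grip force at its end, in the units of the state.
- manip.sense(): the state, without advancing time (a new reading comes with each control period).
- manip.get_image(name): name is "scene" or "top"; returns a dict with "pixels" (400x640x3 uint8, blue, green, red), "z_map" (400x640 float32, m along the optical axis (not along the pixel's ray), 0 where there is no reading), "intrinsics" (3x3 intrinsics, pixels), "cam_to_world" (4x4, takes a point from camera to world coordinates). Camera axes: x right, y down, z forward; pixel columns grow to the right and rows downward; lengths in m; the calibration is good to about 2 mm. A picture is of the moment at which its call begins.
- manip.sign_off(): hands the job in; it is judged then, once.
Trained networks look in the newest picture that a camera, given by its name, has taken for a name from the list of things; names that differ only in an ending like _2 or _b are one class to them, and where a whole thing is asked for, a point or a joint stands for the part that bears it (a point fixed in the world has none). Each returns a list of dicts, best first, with "confidence" (0 to 1); they miss things now and then, are a little off and sometimes report something else, mostly with a low value. They report only what shows in the picture. A call takes as long as a camera call. They do not tell look-alikes from the thing itself.
- manip.regions_of(camera, name): "pixels" (400x640 bool, what is visible of it) and "centre" ([column, row] in pixels, amid what is visible of it).
The state is a dict: "time": time; "joint_pos": joint angles; "joint_vel": joint speeds; "tau": joint torques, N m; "eef_pos": TCP position; "orientation": TCP orientation; "ft_force": force on the tool from outside, world axes, zero at the start; "moment": the same for the moment, N m; "finger_gap": opening from 0.0 (shut) to 1.0 (fully open); "finger_force": force on a finger pad.
Only numpy, scipy, OpenCV 4.12 (cv2) and the standard library are available. Lean on these libraries where they do the work, as an engineer would, in place of code of your own. Each camera call takes 0.05 s, during which the arm holds its last target. There are 200 camera calls.

## Working session

There is one attempt and no reset: what is moved stays moved. The work goes in short steps, Python scripts to look and compute and a tool call to move; the robot and the scene stay as the last step left them, time stands still between calls to the robot, and variables do not carry over. Pictures are saved under pics/ and viewed, at most 14 in all, crops included, and the job is handed in when it is done.

Besides the shell and the picture viewer there is one more tool, called after ">>>" by a JSON object that holds its "method" and its "body". arm_command: Moves the arm, as the interface text tells. Its arguments: {"type":"object","properties":{"commands":{"type":"array","items":{"type":"array","items":{"type":"array","items":{"type":"number"}}}},"squeeze":{"type":"number"}},"required":["commands"]}

```bash
ls; mkdir -p pics; python3 - <<'E'
from bench import manip
import cv2,numpy as np
s=manip.sense();print(s['time'],s['eef_pos'],s['orientation'],s['finger_gap'])
for c in('scene','top'):
    im=manip.get_image(c);cv2.imwrite(f'pics/{c}0.png',im['pixels']);np.savez(f'{c}0.npz',**im);print(c,im['intrinsics'].tolist(),im['cam_to_world'].round(3).tolist())
    for n in 'part_red part_yellow part_green part_blue tray_red tray_yellow tray_green tray_blue store_rail jig_tray'.split():
        print(n,[(round(r['confidence'],2),np.round(r['centre']).tolist(),int(r['pixels'].sum())) for r in manip.regions_of(c,n)][:4])
E
```

```text
pics
0.0 [ 0.2355341  -0.57837161  0.22180359] [[ 9.26111782e-01  3.77248525e-01 -7.20301485e-04]
 [ 3.77249194e-01 -9.26110646e-01  1.45499283e-03]
 [-1.18184975e-04 -1.61921916e-03 -9.99998682e-01]] 0.9991240028863496
scene [[452.24160468665787, 0.0, 325.083038710523], [0.0, 452.24160468665787, 202.40196875679104], [0.0, 0.0, 1.0]] [[-0.609, 0.521, -0.598, 1.208], [0.793, 0.388, -0.47, 0.52], [-0.013, -0.76, -0.649, 0.777], [0.0, 0.0, 0.0, 1.0]]
part_red [(0.86, [375.0, 203.0], 365), (0.52, [479.0, 239.0], 2196)]
part_yellow [(0.72, [331.0, 194.0], 228), (0.66, [324.0, 183.0], 415), (0.55, [300.0, 159.0], 332)]
part_green [(0.9, [400.0, 221.0], 402), (0.59, [416.0, 195.0], 622), (0.56, [436.0, 249.0], 286)]
part_blue [(0.63, [347.0, 193.0], 330)]
tray_red [(0.87, [372.0, 221.0], 409)]
tray_yellow [(0.82, [331.0, 193.0], 211)]
tray_green [(0.96, [390.0, 230.0], 384), (0.66, [449.0, 335.0], 1569)]
tray_blue [(0.61, [353.0, 204.0], 374), (0.27, [403.0, 222.0], 426)]
store_rail [(0.88, [376.0, 225.0], 791), (0.54, [230.0, 160.0], 921)]
jig_tray [(0.81, [289.0, 234.0], 3945)]
top [[439.
[... 157 characters left out ...]
0.005], [0.003, -0.102, -0.995, 1.146], [0.0, 0.0, 0.0, 1.0]]
part_red [(0.62, [285.0, 225.0], 204), (0.5, [319.0, 231.0], 607)]
part_yellow [(0.63, [402.0, 243.0], 263), (0.58, [347.0, 225.0], 224)]
part_green [(0.63, [266.0, 271.0], 441), (0.62, [172.0, 213.0], 1073), (0.55, [256.0, 222.0], 275), (0.55, [468.0, 215.0], 1331)]
part_blue [(0.52, [316.0, 226.0], 185), (0.37, [285.0, 226.0], 202)]
tray_red [(0.97, [288.0, 228.0], 542)]
tray_yellow [(0.71, [350.0, 233.0], 518), (0.62, [255.0, 222.0], 265)]
tray_green [(0.69, [264.0, 229.0], 503)]
tray_blue [(0.62, [322.0, 232.0], 588)]
store_rail [(0.62, [302.0, 223.0], 1266)]
jig_tray [(0.82, [333.0, 156.0], 4013), (0.56, [323.0, 231.0], 608)]
```

View pics/scene0.png

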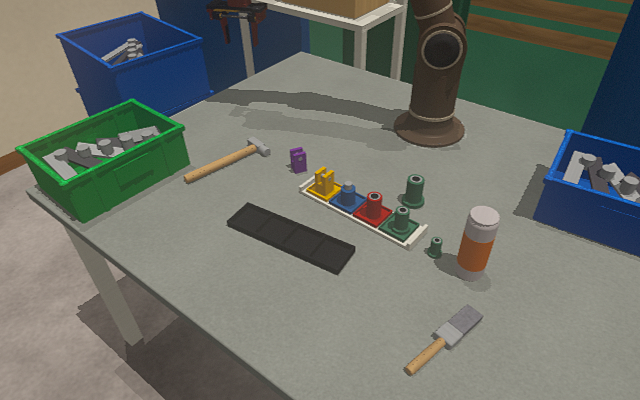

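View pics/top0.png

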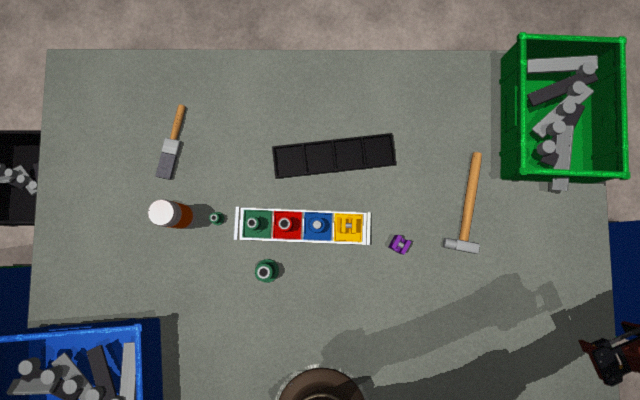

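The scene shows the rail, left to right as seen by the robot, as green, red, blue, yellow (top view cols 256, 285, 317, 348, row ~226). The empty black jig lies farther out (cols 273–396, row ~156). The decoys are a large green bush (265,271), a small one (217,217) and a purple clevis (401,244). The can, brush and hammer stand clear of the work.

```bash
cat > m.py <<'E'
import numpy as np,cv2
def cloud(d):
    K=d['intrinsics'];z=d['z_map'];v,u=np.mgrid[:400,:640]
    p=np.stack([(u-K[0,2])/K[0,0]*z,(v-K[1,2])/K[1,1]*z,z],-1)
    T=d['cam_to_world'];return p@T[:3,:3].T+T[:3,3]
def rect(p):
    (c,s,a)=cv2.minAreaRect((p[:,:2]*1000).astype(np.float32));return np.round(c,1),np.round(s,1),round(a,1)
E
python3 - <<'E'
from m import *
for c in('top','scene'):
    d=dict(np.load(c+'0.npz'));P=cloud(d);im=d['pixels'];h=cv2.cvtColor(im,cv2.COLOR_BGR2HSV);H,S,V=[h[...,i].astype(int) for i in range(3)]
    x,y,z=P[...,0],P[...,1],P[...,2];ok=(d['z_map']>0)&(x>.25)&(x<.7)&(abs(y)<.3)
    tab=ok&(z<.006)&(V>80);print(c,'table z',np.median(z[tab]))
    dark=ok&(V<60)&(x>.45)&(z<.03)
    n,l,st,_=cv2.connectedComponentsWithStats(dark.astype(np.uint8));k=1+st[1:,4].argmax();j=l==k
    print(' jig',rect(P[j]),np.percentile(z[j],[5,25,50,75,95]).round(4))
    w=ok&(S<40)&(V>170)&(z<.045)&(z>.004)&(x<.48);n,l,st,_=cv2.connectedComponentsWithStats(cv2.dilate(w.astype(np.uint8),np.ones((5,5))))
    print(' white',rect(P[w]),np.percentile(z[w],[5,50,95]).round(4),w.sum())
    for nm,a,b in(('red',170,8),('yellow',15,35),('green',50,100),('blue',100,125)):
        hm=((H>=a)|(H<=b)) if a>b else (H>=a)&(H<=b)
        m=ok&hm&(S>90)
        n,l,st,ce=cv2.connectedComponentsWithStats(m.astype(np.uint8))
        for k in range(1,n):
            if st[k,4]<40: continue
            q=P[l==k];t=np.percentile(q[:,2],99)
            lo=q[q[:,2]<.03];hi=q[q[:,2]>t-.004]
            print(' ',nm,ce[k].round(),st[k,4],'zmax',t.round(4),'all',rect(q),'low',rect(lo) if len(lo)>5 else '', 'top',rect(hi),len(hi),hi.mean(0).round(4),'floor',np.percentile(q[:,2],10).round(4))
E
```

```text
top table z -0.0005020209810280285
 jig (array([652.7, -31.1]), array([ 84.8, 316.7]), 6.5) [0.001  0.0033 0.0051 0.0079 0.0188]
 white (array([450.5,  52. ]), array([ 56.8, 345.4]), 0.0) [0.0061 0.0105 0.0227] 542
  red [288. 225.] 690 zmax 0.0747 all (array([471.5,  89.9]), array([73.6, 71.9]), 88.4) low (array([471.5,  89.9]), array([73.6, 71.9]), 88.4) top (array([471.8,  92.1]), array([34.1, 36.7]), 89.2) 71 [0.4719 0.092  0.0728] floor 0.0103
  yellow [348. 227.] 776 zmax 0.0776 all (array([465.1, -66.7]), array([73.7, 72.5]), 87.7) low (array([465.1, -66.7]), array([73.7, 72.5]), 87.7) top (array([468.1, -65.1]), array([36.6, 34.2]), 89.9) 87 [ 0.4685 -0.0649  0.0757] floor 0.0104
  green [257. 224.] 635 zmax 0.0723 all (array([474.6, 166.9]), array([69.8, 68.1]), 87.7) low (array([474.6, 166.9]), array([69.8, 68.1]), 87.7) top (array([474.1, 171.7]), array([31.7, 30.9]), 45.3) 53 [0.4725 0.1709 0.0704] floor 0.0104
  green [218. 218.] 96 zmax 0.0465 all (array([490.6, 271.1]), array([35.7, 31. ]), 23.7) low (array([490.6, 271.1]), array([35.7, 31. ]), 23.7) top (array([486.5,
[... 797 characters left out ...]
0.0753 all (array([451.2,  76.5]), array([103.5, 112.5]), 88.1) low (array([451.2,  76.5]), array([103.5, 112.5]), 88.1) top (array([472.4,  93.1]), array([35.4, 34.4]), 37.2) 56 [0.4738 0.0953 0.0736] floor 0.0128
  yellow [324. 185.] 689 zmax 0.0771 all (array([438.1, -81.7]), array([159.3,  91.5]), 23.2) low (array([438.1, -81.7]), array([159.3,  91.5]), 23.2) top (array([467.3, -64.2]), array([37.5, 38.4]), 87.4) 75 [ 0.4675 -0.0633  0.0754] floor 0.013
  blue [349. 200.] 331 zmax 0.0618 all (array([467.3,   6.8]), array([86.6, 73.2]), 89.6) low (array([467.3,   6.8]), array([86.6, 73.2]), 89.6) top (array([471.6,  14. ]), array([29.9, 33.7]), 38.8) 52 [0.4736 0.0159 0.0597] floor 0.0126
```

```bash
cat >> m.py <<'E'
import sys
PICK=dict(g=(.4740,.1713),r=(.4720,.0925),b=(.4690,.0128),y=(.4680,-.0648))
PLACE=dict(y=(.6394,.0857),b=(.6482,.0082),r=(.6570,-.0693),g=(.6658,-.1468))
def go(kind,name,z):
    from bench import manip
    from scipy.spatial.transform import Rotation as R
    s=manip.sense();o=np.array(s['orientation']);p=np.array(s['eef_pos'])
    xy,yaw=(PICK[name],87.7) if kind=='pick' else (PLACE[name],96.5)
    c,sn=np.cos(np.radians(yaw)),np.sin(np.radians(yaw))
    G=np.array([[c,sn,0],[sn,-c,0],[0,0,-1]])
    w=R.from_matrix(o.T@G).as_rotvec(degrees=True)/8
    d=np.array([*xy,z])-p
    print('t',round(s['time'],2),'p',p.round(4),'gap',round(s['finger_gap']*88,1),'turn',w.round(2),'shift after turn',(G.T@d/.025).round(2),'shift now',(o.T@d/.025).round(2))
if __name__=='__main__': go(sys.argv[1],sys.argv[2],float(sys.argv[3]))
E
python3 m.py pick g .2
```

```text
t 1.1 p [ 0.2358 -0.5788  0.2227] gap 88.0 turn [ 0.    0.   -8.19] shift after turn [30.36  8.32  0.91] shift now [ 20.15 -24.19   0.91]
```

>>> {"method": "arm_command", "body": {"commands": [[[0,0,-0.9,0,0,0,70],[0,0,-0.9,0,0,0,70],[0,0,-0.9,0,0,0,70],[0,0,-0.9,0,0,0,70],[0,0,-0.9,0,0,0,70],[0,0,-0.9,0,0,0,70],[0,0,-0.9,0,0,0,70],[0,0,-0.9,0,0,0,70],[0,0,-0.9,0,0,0,70],[0,0,0,0,0,0,70]]], "squeeze": 25}}

```text
time: 2.1
eef_pos: [0.2356, -0.5789, 0.2226]
orientation: [[0.051, 0.999, 0.0], [0.999, -0.051, 0.0], [0.0, 0.0, -1.0]]
ft_force: [0.7, -1.1, -0.1]
finger_gap: 0.796
finger_force: 0.0
```

```bash
python3 m.py pick g .2
```

```text
t 2.1 p [ 0.2356 -0.5789  0.2226] gap 70.0 turn [ 0.   -0.   -0.08] shift after turn [30.37  8.32  0.9 ] shift now [30.46  7.98  0.91]
```

>>> {"method": "arm_command", "body": {"commands": [[[0,0,-0.08,0.84,0.23,0,70],[0,0,0,0.84,0.23,0,70],[0,0,0,0.84,0.23,0,70],[0,0,0,0.84,0.23,0,70],[0,0,0,0.84,0.23,0,70],[0,0,0,0.84,0.23,0,70],[0,0,0,0.84,0.23,0,70],[0,0,0,0.84,0.23,0,70],[0,0,0,0.84,0.23,0,70],[0,0,0,0.84,0.23,0,70],[0,0,0,0.84,0.23,0,70],[0,0,0,0.84,0.23,0,70]]]}}

```text
time: 3.3
eef_pos: [0.3157, -0.3292, 0.2228]
orientation: [[0.046, 0.999, 0.0], [0.999, -0.046, -0.0], [-0.0, 0.0, -1.0]]
ft_force: [0.1, 0.5, 0.2]
finger_gap: 0.793
finger_force: 0.0
```

>>> {"method": "arm_command", "body": {"commands": [[[0,0,0,0.84,0.23,0,70],[0,0,0,0.84,0.23,0,70],[0,0,0,0.84,0.23,0,70],[0,0,0,0.84,0.23,0,70],[0,0,0,0.84,0.23,0,70],[0,0,0,0.84,0.23,0,70],[0,0,0,0.84,0.23,0,70],[0,0,0,0.84,0.23,0,70],[0,0,0,0.84,0.23,0,70],[0,0,0,0.84,0.23,0,70],[0,0,0,0.84,0.23,0,70],[0,0,0,0.84,0.23,0,70]]]}}

```text
time: 4.5
eef_pos: [0.3952, -0.0803, 0.2229]
orientation: [[0.046, 0.999, 0.001], [0.999, -0.046, -0.0], [-0.0, 0.001, -1.0]]
ft_force: [0.7, -0.3, -0.5]
finger_gap: 0.798
finger_force: 0.0
```

>>> {"method": "arm_command", "body": {"commands": [[[0,0,0,0.84,0.23,0,70],[0,0,0,0.84,0.23,0,70],[0,0,0,0.84,0.23,0,70],[0,0,0,0.84,0.23,0,70],[0,0,0,0.84,0.23,0,70],[0,0,0,0.84,0.23,0,70],[0,0,0,0.84,0.23,0,70],[0,0,0,0.84,0.23,0,70],[0,0,0,0.84,0.23,0,70],[0,0,0,0.84,0.23,0,70],[0,0,0,0.84,0.23,0,70],[0,0,0,0.84,0.23,0,70]]]}}

```text
time: 5.7
eef_pos: [0.4747, 0.1685, 0.2227]
orientation: [[0.046, 0.999, 0.0], [0.999, -0.046, -0.0], [-0.0, 0.0, -1.0]]
ft_force: [0.4, 0.0, 0.5]
finger_gap: 0.798
finger_force: 0.0
```

```bash
python3 m.py pick g .12
```

```text
t 5.7 p [0.4747 0.1685 0.2227] gap 70.2 turn [ 0.    0.   -0.04] shift after turn [ 0.11 -0.03  4.11] shift now [ 0.11 -0.03  4.11]
```

>>> {"method": "arm_command", "body": {"commands": [[[0,0,0,0.11,-0.03,0.9,70],[0,0,0,0,0,1,70],[0,0,0,0,0,1,70],[0,0,0,0,0,1,70],[0,0,0,0,0,1,70],[0,0,0,0,0,1,70],[0,0,0,0,0,0.8,70],[0,0,0,0,0,0.5,70],[0,0,0,0,0,0.43,70],[0,0,0,0,0,0,70]]]}}

```text
time: 6.7
eef_pos: [0.4734, 0.1704, 0.031]
orientation: [[0.043, 0.999, -0.001], [0.999, -0.043, -0.0], [-0.001, -0.001, -1.0]]
ft_force: [0.3, -0.7, 0.6]
finger_gap: 0.798
finger_force: 0.0
```

>>> {"method": "arm_command", "body": {"commands": [[[0,0,0,0,0,0,20],[0,0,0,0,0,0,20],[0,0,0,0,0,0,20],[0,0,0,0,0,0,20],[0,0,0,0,0,0,20],[0,0,0,0,0,0,20],[0,0,0,0,0,0,20],[0,0,0,0,0,0,20],[0,0,0,0,0,0,20],[0,0,0,0,0,0,20]]]}}

```text
time: 7.7
eef_pos: [0.4741, 0.1705, 0.0322]
orientation: [[0.042, 0.999, 0.001], [0.999, -0.042, -0.0], [-0.0, 0.001, -1.0]]
ft_force: [-0.3, -1.6, 5.9]
finger_gap: 0.379
finger_force: 25.0
```

>>> {"method": "arm_command", "body": {"commands": [[[0,0,0,0,0,-0.5,20],[0,0,0,0,0,-1,20],[0,0,0,0,0,-1,20],[0,0,0,0,0,-1,20],[0,0,0,0,0,-1,20],[0,0,0,0,0,0,20]]]}}

```text
time: 8.3
eef_pos: [0.4751, 0.1715, 0.1474]
orientation: [[0.042, 0.999, 0.005], [0.999, -0.042, 0.001], [0.002, 0.004, -1.0]]
ft_force: [0.2, 0.6, -3.9]
finger_gap: 0.384
finger_force: 25.0
```

```bash
python3 m.py place g .145
```

```text
t 8.3 p [0.4751 0.1715 0.1474] gap 33.8 turn [ 0.03 -0.01 -1.11] shift after turn [-13.51   6.14   0.1 ] shift now [-12.4    8.15   0.11]
```

>>> {"method": "arm_command", "body": {"commands": [[[0,0,-0.56,0,0,0,20],[0,0,-0.55,0,0,0,20],[0,0,0,-0.84,0.38,0,20],[0,0,0,-0.84,0.38,0,20],[0,0,0,-0.84,0.38,0,20],[0,0,0,-0.84,0.38,0,20],[0,0,0,-0.84,0.38,0,20],[0,0,0,-0.84,0.38,0,20],[0,0,0,-0.84,0.38,0,20],[0,0,0,-0.84,0.38,0,20],[0,0,0,-0.84,0.38,0,20],[0,0,0,-0.84,0.38,0,20]]]}}

```text
time: 9.5
eef_pos: [0.5913, -0.0283, 0.1428]
orientation: [[-0.113, 0.994, -0.002], [0.994, 0.113, 0.0], [0.0, -0.002, -1.0]]
ft_force: [-0.2, 1.2, -4.2]
finger_gap: 0.38
finger_force: 25.0
```

>>> {"method": "arm_command", "body": {"commands": [[[0,0,0,-0.84,0.38,0,20],[0,0,0,-0.84,0.38,0,20],[0,0,0,-0.84,0.38,0,20],[0,0,0,-0.84,0.38,0,20],[0,0,0,-0.84,0.38,0,20],[0,0,0,-0.84,0.38,0,20],[0,0,0,0,0,0,20]]]}}

```text
time: 10.2
eef_pos: [0.6626, -0.1503, 0.1419]
orientation: [[-0.109, 0.994, -0.002], [0.994, 0.109, -0.001], [-0.001, -0.002, -1.0]]
ft_force: [0.2, -0.8, -2.9]
finger_gap: 0.381
finger_force: 25.0
```

```bash
python3 m.py place g .024
```

```text
t 10.2 p [ 0.6626 -0.1503  0.1419] gap 33.6 turn [-0.02  0.01 -0.03] shift after turn [0.13 0.14 4.72] shift now [0.13 0.15 4.72]
```

>>> {"method": "arm_command", "body": {"commands": [[[0,0,0,0.13,0.15,0.5,20],[0,0,0,0,0,1,20],[0,0,0,0,0,1,20],[0,0,0,0,0,1,20],[0,0,0,0,0,0.7,20],[0,0,0,0,0,0,20],[0,0,0,0,0,0,20]]]}}

```text
time: 10.9
eef_pos: [0.6661, -0.1415, 0.0393]
orientation: [[-0.114, 0.993, -0.0], [0.993, 0.114, 0.001], [0.001, -0.0, -1.0]]
ft_force: [0.2, 1.2, -3.2]
finger_gap: 0.383
finger_force: 25.0
```

```bash
python3 m.py place g .024
```

```text
t 10.9 p [ 0.6661 -0.1415  0.0393] gap 33.7 turn [-0. -0.  0.] shift after turn [-0.21 -0.04  0.61] shift now [-0.21 -0.04  0.61]
```

>>> {"method": "arm_command", "body": {"commands": [[[0,0,0,0,0,0,20],[0,0,0,0,0,0,20],[0,0,0,0,0,0,20]]]}}

```text
time: 11.2
eef_pos: [0.6667, -0.1426, 0.0405]
orientation: [[-0.113, 0.994, 0.002], [0.994, 0.113, -0.0], [-0.001, 0.002, -1.0]]
ft_force: [0.3, 0.4, -2.8]
finger_gap: 0.388
finger_force: 25.0
```

```bash
python3 m.py place g .024
```

```text
t 11.2 p [ 0.6667 -0.1426  0.0405] gap 34.1 turn [ 0.01  0.   -0.  ] shift after turn [-0.16 -0.06  0.66] shift now [-0.16 -0.06  0.66]
```

>>> {"method": "arm_command", "body": {"commands": [[[0,0,0,-0.16,-0.06,0.2,20],[0,0,0,0,0,0.2,20],[0,0,0,0,0,0.13,20],[0,0,0,0,0,0.1,20],[0,0,0,0,0,0,20],[0,0,0,0,0,0,20]]]}}

```text
time: 11.8
eef_pos: [0.6648, -0.1468, 0.0243]
orientation: [[-0.113, 0.994, -0.001], [0.994, 0.113, -0.001], [-0.001, -0.001, -1.0]]
ft_force: [-3.0, -0.6, 5.2]
finger_gap: 0.385
finger_force: 25.0
```

>>> {"method": "arm_command", "body": {"commands": [[[0,0,0,0,0,0,60],[0,0,0,0,0,0,60],[0,0,0,0,0,0,60],[0,0,0,0,0,0,60],[0,0,0,0,0,-0.3,60],[0,0,0,0,0,-0.6,60],[0,0,0,0,0,-1,60],[0,0,0,0,0,-1,60],[0,0,0,0,0,-1,60],[0,0,0,0,0,-1,60],[0,0,0,0,0,0,60]]]}}

```text
time: 12.9
eef_pos: [0.6675, -0.1464, 0.1517]
orientation: [[-0.113, 0.994, 0.007], [0.994, 0.113, -0.001], [-0.002, 0.007, -1.0]]
ft_force: [1.4, 0.3, 0.0]
finger_gap: 0.683
finger_force: 0.0
```

```bash
python3 m.py pick r .145; python3 - <<'E'
from bench import manip;import cv2
cv2.imwrite('pics/s1.png',cv2.resize(manip.get_image('scene')['pixels'][140:300,200:460],None,fx=3,fy=3))
E
```

```text
t 12.9 p [ 0.6675 -0.1464  0.1517] gap 60.1 turn [0.05 0.01 1.1 ] shift after turn [ 9.23 -8.2   0.27] shift now [10.38 -6.69  0.2 ]
```

View pics/s1.png

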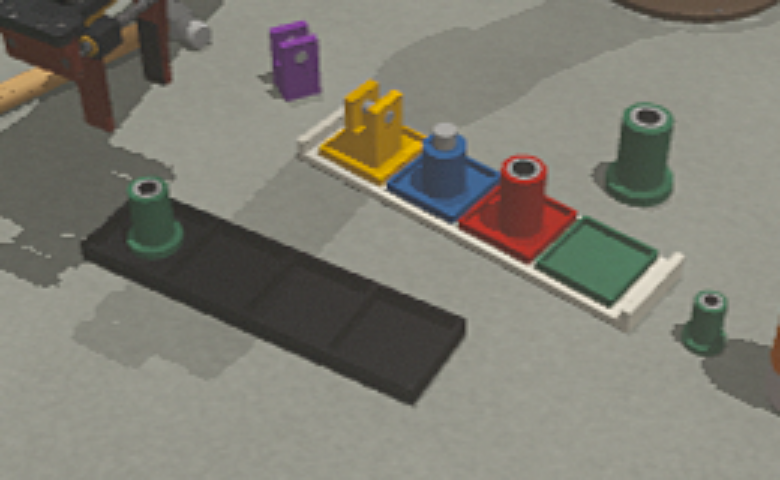

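The crop shows the green bush upright in the right-end pocket (crop 152,220). The other three parts are untouched. Next is the red part.

>>> {"method": "arm_command", "body": {"commands": [[[0,0,0.55,0,0,0,70],[0,0,0.55,0,0,0,70],[0,0,0,0.92,-0.82,0,70],[0,0,0,0.92,-0.82,0,70],[0,0,0,0.92,-0.82,0,70],[0,0,0,0.92,-0.82,0,70],[0,0,0,0.92,-0.82,0,70],[0,0,0,0.92,-0.82,0,70],[0,0,0,0.92,-0.82,0,70],[0,0,0,0.92,-0.82,0,70],[0,0,0,0.92,-0.82,0,70],[0,0,0,0.92,-0.82,0,70]]]}}

```text
time: 14.15
eef_pos: [0.4682, 0.0921, 0.1457]
orientation: [[0.04, 0.999, -0.001], [0.999, -0.04, -0.0], [-0.0, -0.001, -1.0]]
ft_force: [0.0, -0.2, -0.4]
finger_gap: 0.799
finger_force: 0.0
```

>>> {"method": "arm_command", "body": {"commands": [[[0,0,0,0,0,0,70],[0,0,0,0,0,0,70],[0,0,0,0,0,0,70],[0,0,0,0,0,0,70]]]}}

```text
time: 14.55
eef_pos: [0.4701, 0.0905, 0.1459]
orientation: [[0.042, 0.999, -0.0], [0.999, -0.042, -0.0], [-0.0, -0.0, -1.0]]
ft_force: [-0.1, -0.0, -0.2]
finger_gap: 0.8
finger_force: 0.0
```

```bash
python3 m.py pick r .032
```

```text
t 14.55 p [0.4701 0.0905 0.1459] gap 70.4 turn [-0.    0.   -0.01] shift after turn [0.08 0.07 4.56] shift now [0.08 0.07 4.56]
```

>>> {"method": "arm_command", "body": {"commands": [[[0,0,0,0.08,0.07,0.8,70],[0,0,0,0,0,1,70],[0,0,0,0,0,1,70],[0,0,0,0,0,0.9,70],[0,0,0,0,0,0.5,70],[0,0,0,0,0,0.36,70],[0,0,0,0,0,0,70],[0,0,0,0,0,0,70]]]}}

```text
time: 15.35
eef_pos: [0.4719, 0.0935, 0.0327]
orientation: [[0.041, 0.999, 0.001], [0.999, -0.041, 0.0], [0.0, 0.001, -1.0]]
ft_force: [0.0, 0.3, 1.4]
finger_gap: 0.796
finger_force: 0.0
```

>>> {"method": "arm_command", "body": {"commands": [[[0,0,0,0,0,0,20],[0,0,0,0,0,0,20],[0,0,0,0,0,0,20],[0,0,0,0,0,0,20],[0,0,0,0,0,0,20],[0,0,0,0,0,0,20],[0,0,0,0,0,0,20],[0,0,0,0,0,0,20]]]}}

```text
time: 16.15
eef_pos: [0.4717, 0.0934, 0.0324]
orientation: [[0.04, 0.999, 0.001], [0.999, -0.04, -0.0], [-0.0, 0.001, -1.0]]
ft_force: [0.6, -1.5, 4.4]
finger_gap: 0.42
finger_force: 25.0
```

>>> {"method": "arm_command", "body": {"commands": [[[0,0,0,0,0,-0.5,20],[0,0,0,0,0,-1,20],[0,0,0,0,0,-1,20],[0,0,0,0,0,-1,20],[0,0,0,0,0,-1,20],[0,0,0,0,0,0,20],[0,0,0,0,0,0,20]]]}}

```text
time: 16.85
eef_pos: [0.4711, 0.093, 0.1445]
orientation: [[0.041, 0.999, 0.0], [0.999, -0.041, -0.0], [-0.0, 0.0, -1.0]]
ft_force: [-0.3, -0.5, -3.1]
finger_gap: 0.416
finger_force: 25.0
```

```bash
python3 m.py place r .145
```

```text
t 16.85 p [0.4711 0.093  0.1445] gap 36.6 turn [ 0.    0.   -1.11] shift after turn [-7.29  6.65 -0.02] shift now [-6.18  7.69 -0.01]
```

>>> {"method": "arm_command", "body": {"commands": [[[0,0,-0.56,0,0,0,20],[0,0,-0.55,0,0,0,20],[0,0,0,-0.81,0.74,0,20],[0,0,0,-0.81,0.74,0,20],[0,0,0,-0.81,0.74,0,20],[0,0,0,-0.81,0.74,0,20],[0,0,0,-0.81,0.74,0,20],[0,0,0,-0.81,0.74,0,20],[0,0,0,-0.81,0.74,0,20],[0,0,0,-0.81,0.74,0,20],[0,0,0,-0.81,0.74,0,20],[0,0,0,0,0,0,20]]]}}

```text
time: 18.05
eef_pos: [0.6584, -0.0724, 0.1414]
orientation: [[-0.11, 0.994, -0.003], [0.994, 0.11, -0.001], [-0.001, -0.003, -1.0]]
ft_force: [0.2, -0.0, -2.0]
finger_gap: 0.418
finger_force: 25.0
```

>>> {"method": "arm_command", "body": {"commands": [[[0,0,0,0,0,0,20],[0,0,0,0,0,0,20],[0,0,0,0,0,0,20],[0,0,0,0,0,0.5,20],[0,0,0,0,0,1,20],[0,0,0,0,0,1,20],[0,0,0,0,0,1,20],[0,0,0,0,0,0.6,20],[0,0,0,0,0,0,20],[0,0,0,0,0,0,20],[0,0,0,0,0,0,20]]]}}

```text
time: 19.15
eef_pos: [0.6586, -0.0684, 0.0435]
orientation: [[-0.114, 0.993, 0.002], [0.993, 0.114, -0.0], [-0.0, 0.002, -1.0]]
ft_force: [0.2, 0.6, -2.4]
finger_gap: 0.419
finger_force: 25.0
```

```bash
python3 m.py place r .024
```

```text
t 19.15 p [ 0.6586 -0.0684  0.0435] gap 36.8 turn [0.02 0.   0.01] shift after turn [-0.03 -0.07  0.78] shift now [-0.03 -0.07  0.78]
```

>>> {"method": "arm_command", "body": {"commands": [[[0,0,0,-0.03,-0.07,0.2,20],[0,0,0,0,0,0.2,20],[0,0,0,0,0,0.2,20],[0,0,0,0,0,0.12,20],[0,0,0,0,0,0.04,20],[0,0,0,0,0,0,20],[0,0,0,0,0,0,20]]]}}

```text
time: 19.85
eef_pos: [0.6557, -0.0697, 0.0243]
orientation: [[-0.114, 0.993, -0.0], [0.993, 0.114, -0.001], [-0.001, -0.001, -1.0]]
ft_force: [-5.1, -0.3, 9.8]
finger_gap: 0.419
finger_force: 25.0
```

Seated (contact force +10 N). Release and go for blue.

>>> {"method": "arm_command", "body": {"commands": [[[0,0,0,0,0,0,60],[0,0,0,0,0,0,60],[0,0,0,0,0,0,60],[0,0,0,0,0,0,60],[0,0,0,0,0,-0.3,60],[0,0,0,0,0,-0.6,60],[0,0,0,0,0,-1,60],[0,0,0,0,0,-1,60],[0,0,0,0,0,-1,60],[0,0,0,0,0,-1,60],[0,0,0,0,0,0,60],[0,0,0,0,0,0,60]]]}}

```text
time: 21.05
eef_pos: [0.6564, -0.0696, 0.1471]
orientation: [[-0.114, 0.993, 0.002], [0.993, 0.114, -0.001], [-0.001, 0.002, -1.0]]
ft_force: [-0.3, 0.3, 0.1]
finger_gap: 0.682
finger_force: 0.0
```

```bash
python3 m.py pick b .145
```

```text
t 21.05 p [ 0.6564 -0.0696  0.1471] gap 60.0 turn [0.01 0.   1.11] shift after turn [ 2.99 -7.62  0.08] shift now [ 4.13 -7.07  0.07]
```

>>> {"method": "arm_command", "body": {"commands": [[[0,0,0.55,0,0,0,70],[0,0,0.56,0,0,0,70],[0,0,0,0.33,-0.85,0,70],[0,0,0,0.33,-0.85,0,70],[0,0,0,0.33,-0.85,0,70],[0,0,0,0.33,-0.85,0,70],[0,0,0,0.33,-0.85,0,70],[0,0,0,0.33,-0.85,0,70],[0,0,0,0.33,-0.85,0,70],[0,0,0,0.33,-0.85,0,70],[0,0,0,0.33,-0.85,0,70],[0,0,0,0,0,0,70]]]}}

```text
time: 22.25
eef_pos: [0.4649, 0.0132, 0.145]
orientation: [[0.038, 0.999, -0.003], [0.999, -0.038, -0.001], [-0.001, -0.003, -1.0]]
ft_force: [-0.1, 0.9, 0.6]
finger_gap: 0.797
finger_force: 0.0
```

>>> {"method": "arm_command", "body": {"commands": [[[0,0,0,0,0,0,70],[0,0,0,0,0,0,70],[0,0,0,0,0,0,70]]]}}

```text
time: 22.55
eef_pos: [0.4685, 0.012, 0.1454]
orientation: [[0.041, 0.999, -0.0], [0.999, -0.041, 0.0], [0.0, -0.0, -1.0]]
ft_force: [0.3, 0.2, -1.1]
finger_gap: 0.796
finger_force: 0.0
```

```bash
python3 m.py pick b .032
```

```text
t 22.55 p [0.4685 0.012  0.1454] gap 70.0 turn [-0.   -0.   -0.01] shift after turn [0.03 0.02 4.54] shift now [0.03 0.02 4.54]
```

>>> {"method": "arm_command", "body": {"commands": [[[0,0,0,0.03,0.02,0.8,70],[0,0,0,0,0,1,70],[0,0,0,0,0,1,70],[0,0,0,0,0,0.9,70],[0,0,0,0,0,0.5,70],[0,0,0,0,0,0.34,70],[0,0,0,0,0,0,70],[0,0,0,0,0,0,70]]]}}

```text
time: 23.35
eef_pos: [0.4689, 0.0132, 0.0326]
orientation: [[0.04, 0.999, 0.001], [0.999, -0.04, 0.0], [0.0, 0.001, -1.0]]
ft_force: [-0.3, -0.1, -0.3]
finger_gap: 0.797
finger_force: 0.0
```

>>> {"method": "arm_command", "body": {"commands": [[[0,0,0,0,0,0,20],[0,0,0,0,0,0,20],[0,0,0,0,0,0,20],[0,0,0,0,0,0,20],[0,0,0,0,0,0,20],[0,0,0,0,0,0,20],[0,0,0,0,0,0,20],[0,0,0,0,0,0,20]]]}}

```text
time: 24.15
eef_pos: [0.4688, 0.013, 0.0324]
orientation: [[0.04, 0.999, 0.001], [0.999, -0.04, -0.0], [-0.0, 0.001, -1.0]]
ft_force: [0.5, -0.2, 5.5]
finger_gap: 0.427
finger_force: 25.0
```

>>> {"method": "arm_command", "body": {"commands": [[[0,0,0,0,0,-0.5,20],[0,0,0,0,0,-1,20],[0,0,0,0,0,-1,20],[0,0,0,0,0,-1,20],[0,0,0,0,0,-1,20],[0,0,0,0,0,0,20],[0,0,0,0,0,0,20]]]}}

```text
time: 24.85
eef_pos: [0.4682, 0.0128, 0.1448]
orientation: [[0.041, 0.999, 0.0], [0.999, -0.041, -0.001], [-0.0, 0.0, -1.0]]
ft_force: [-0.3, -0.4, -1.7]
finger_gap: 0.425
finger_force: 25.0
```

```bash
python3 m.py place b .145
```

```text
t 24.85 p [0.4682 0.0128 0.1448] gap 37.4 turn [ 0.   0.  -1.1] shift after turn [-1.    7.13 -0.01] shift now [ 0.11  7.2  -0.  ]
```

>>> {"method": "arm_command", "body": {"commands": [[[0,0,-0.55,0,0,0,20],[0,0,-0.55,0,0,0,20],[0,0,0,-0.11,0.79,0,20],[0,0,0,-0.11,0.79,0,20],[0,0,0,-0.11,0.79,0,20],[0,0,0,-0.11,0.79,0,20],[0,0,0,-0.11,0.79,0,20],[0,0,0,-0.11,0.79,0,20],[0,0,0,-0.11,0.79,0,20],[0,0,0,-0.11,0.79,0,20],[0,0,0,-0.11,0.79,0,20],[0,0,0,0,0,0,20]]]}}

```text
time: 26.05
eef_pos: [0.6486, 0.0085, 0.1422]
orientation: [[-0.113, 0.994, -0.002], [0.994, 0.113, 0.001], [0.001, -0.002, -1.0]]
ft_force: [-0.2, 0.5, -2.0]
finger_gap: 0.425
finger_force: 25.0
```

>>> {"method": "arm_command", "body": {"commands": [[[0,0,0,0,0,0,20],[0,0,0,0,0,0,20],[0,0,0,0,0,0,20],[0,0,0,0,0,0.5,20],[0,0,0,0,0,1,20],[0,0,0,0,0,1,20],[0,0,0,0,0,1,20],[0,0,0,0,0,0.6,20],[0,0,0,0,0,0,20],[0,0,0,0,0,0,20],[0,0,0,0,0,0,20]]]}}

```text
time: 27.15
eef_pos: [0.6487, 0.0088, 0.0435]
orientation: [[-0.113, 0.994, 0.002], [0.994, 0.113, 0.0], [-0.0, 0.002, -1.0]]
ft_force: [0.2, -0.2, -1.7]
finger_gap: 0.426
finger_force: 25.0
```

```bash
python3 m.py place b .024
```

```text
t 27.15 p [0.6487 0.0088 0.0435] gap 37.5 turn [ 0.01  0.   -0.  ] shift after turn [-0.02 -0.02  0.78] shift now [-0.02 -0.02  0.78]
```

>>> {"method": "arm_command", "body": {"commands": [[[0,0,0,-0.02,-0.02,0.2,20],[0,0,0,0,0,0.2,20],[0,0,0,0,0,0.2,20],[0,0,0,0,0,0.1,20],[0,0,0,0,0,0.04,20],[0,0,0,0,0,0,20],[0,0,0,0,0,0,20]]]}}

```text
time: 27.85
eef_pos: [0.647, 0.0079, 0.0244]
orientation: [[-0.113, 0.994, -0.001], [0.994, 0.113, -0.001], [-0.001, -0.001, -1.0]]
ft_force: [-5.4, -1.4, 7.9]
finger_gap: 0.426
finger_force: 25.0
```

>>> {"method": "arm_command", "body": {"commands": [[[0,0,0,0,0,0,60],[0,0,0,0,0,0,60],[0,0,0,0,0,0,60],[0,0,0,0,0,0,60],[0,0,0,0,0,-0.3,60],[0,0,0,0,0,-0.6,60],[0,0,0,0,0,-1,60],[0,0,0,0,0,-1,60],[0,0,0,0,0,-1,60],[0,0,0,0,0,-1,60],[0,0,0,0,0,0,60],[0,0,0,0,0,0,60]]]}}

```text
time: 29.05
eef_pos: [0.6478, 0.008, 0.1476]
orientation: [[-0.113, 0.994, 0.002], [0.994, 0.113, -0.0], [-0.001, 0.002, -1.0]]
ft_force: [-0.7, 0.1, 0.6]
finger_gap: 0.682
finger_force: 0.0
```

```bash
python3 m.py pick y .145
```

```text
t 29.05 p [0.6478 0.008  0.1476] gap 60.0 turn [0.02 0.   1.1 ] shift after turn [-3.2  -7.07  0.1 ] shift now [-2.08 -7.48  0.09]
```

>>> {"method": "arm_command", "body": {"commands": [[[0,0,0.55,0,0,0,70],[0,0,0.55,0,0,0,70],[0,0,0,-0.36,-0.79,0,70],[0,0,0,-0.36,-0.79,0,70],[0,0,0,-0.36,-0.79,0,70],[0,0,0,-0.36,-0.79,0,70],[0,0,0,-0.36,-0.79,0,70],[0,0,0,-0.36,-0.79,0,70],[0,0,0,-0.36,-0.79,0,70],[0,0,0,-0.36,-0.79,0,70],[0,0,0,-0.36,-0.79,0,70],[0,0,0,0,0,0,70]]]}}

```text
time: 30.25
eef_pos: [0.4636, -0.0671, 0.1453]
orientation: [[0.042, 0.999, -0.003], [0.999, -0.042, -0.001], [-0.001, -0.003, -1.0]]
ft_force: [-0.2, -0.1, 0.3]
finger_gap: 0.797
finger_force: 0.0
```

>>> {"method": "arm_command", "body": {"commands": [[[0,0,0,0,0,0,70],[0,0,0,0,0,0,70],[0,0,0,0,0,0,70]]]}}

```text
time: 30.55
eef_pos: [0.4672, -0.0652, 0.146]
orientation: [[0.04, 0.999, 0.0], [0.999, -0.04, 0.001], [0.001, 0.0, -1.0]]
ft_force: [-0.1, 0.1, 0.2]
finger_gap: 0.796
finger_force: 0.0
```

```bash
python3 m.py pick y .032
```

```text
t 30.55 p [ 0.4672 -0.0652  0.146 ] gap 70.0 turn [ 0.   -0.01  0.  ] shift after turn [0.02 0.03 4.56] shift now [0.01 0.03 4.56]
```

>>> {"method": "arm_command", "body": {"commands": [[[0,0,0,0.02,0.03,0.8,70],[0,0,0,0,0,1,70],[0,0,0,0,0,1,70],[0,0,0,0,0,0.9,70],[0,0,0,0,0,0.5,70],[0,0,0,0,0,0.36,70],[0,0,0,0,0,0,70],[0,0,0,0,0,0,70]]]}}

```text
time: 31.35
eef_pos: [0.4678, -0.0651, 0.0326]
orientation: [[0.04, 0.999, 0.001], [0.999, -0.04, -0.0], [0.0, 0.001, -1.0]]
ft_force: [-0.2, 0.6, 0.2]
finger_gap: 0.798
finger_force: 0.0
```

>>> {"method": "arm_command", "body": {"commands": [[[0,0,0,0,0,0,20],[0,0,0,0,0,0,20],[0,0,0,0,0,0,20],[0,0,0,0,0,0,20],[0,0,0,0,0,0,20],[0,0,0,0,0,0,20],[0,0,0,0,0,0,20],[0,0,0,0,0,0,20]]]}}

```text
time: 32.15
eef_pos: [0.4676, -0.0654, 0.0324]
orientation: [[0.041, 0.999, 0.001], [0.999, -0.041, -0.0], [-0.0, 0.001, -1.0]]
ft_force: [-0.6, -0.6, 4.7]
finger_gap: 0.41
finger_force: 25.0
```

>>> {"method": "arm_command", "body": {"commands": [[[0,0,0,0,0,-0.5,20],[0,0,0,0,0,-1,20],[0,0,0,0,0,-1,20],[0,0,0,0,0,-1,20],[0,0,0,0,0,-1,20],[0,0,0,0,0,0,20],[0,0,0,0,0,0,20]]]}}

```text
time: 32.85
eef_pos: [0.4669, -0.0655, 0.1448]
orientation: [[0.041, 0.999, 0.0], [0.999, -0.041, -0.001], [-0.001, 0.0, -1.0]]
ft_force: [-0.6, 0.3, -2.8]
finger_gap: 0.407
finger_force: 25.0
```

```bash
python3 m.py place y .145
```

```text
t 32.85 p [ 0.4669 -0.0655  0.1448] gap 35.8 turn [ 0.   0.  -1.1] shift after turn [ 5.23  7.54 -0.01] shift now [ 6.32  6.65 -0.01]
```

>>> {"method": "arm_command", "body": {"commands": [[[0,0,-0.55,0,0,0,20],[0,0,-0.55,0,0,0,20],[0,0,0,0.58,0.84,0,20],[0,0,0,0.58,0.84,0,20],[0,0,0,0.58,0.84,0,20],[0,0,0,0.58,0.84,0,20],[0,0,0,0.58,0.84,0,20],[0,0,0,0.58,0.84,0,20],[0,0,0,0.58,0.84,0,20],[0,0,0,0.58,0.84,0,20],[0,0,0,0.58,0.84,0,20],[0,0,0,0,0,0,20]]]}}

```text
time: 34.05
eef_pos: [0.6407, 0.089, 0.1425]
orientation: [[-0.116, 0.993, -0.002], [0.993, 0.116, 0.002], [0.003, -0.002, -1.0]]
ft_force: [0.7, -0.1, -1.5]
finger_gap: 0.408
finger_force: 25.0
```

>>> {"method": "arm_command", "body": {"commands": [[[0,0,0,0,0,0,20],[0,0,0,0,0,0,20],[0,0,0,0,0,0,20],[0,0,0,0,0,0.5,20],[0,0,0,0,0,1,20],[0,0,0,0,0,1,20],[0,0,0,0,0,1,20],[0,0,0,0,0,0.6,20],[0,0,0,0,0,0,20],[0,0,0,0,0,0,20],[0,0,0,0,0,0,20]]]}}

```text
time: 35.15
eef_pos: [0.6412, 0.086, 0.0435]
orientation: [[-0.113, 0.994, 0.002], [0.994, 0.113, 0.0], [0.0, 0.002, -1.0]]
ft_force: [0.2, -0.6, -1.7]
finger_gap: 0.407
finger_force: 25.0
```

```bash
python3 m.py place y .024
```

```text
t 35.15 p [0.6412 0.086  0.0435] gap 35.8 turn [ 0.01 -0.   -0.  ] shift after turn [-0.   -0.07  0.78] shift now [-0.01 -0.07  0.78]
```

>>> {"method": "arm_command", "body": {"commands": [[[0,0,0,0,-0.07,0.2,20],[0,0,0,0,0,0.2,20],[0,0,0,0,0,0.2,20],[0,0,0,0,0,0.1,20],[0,0,0,0,0,0.04,20],[0,0,0,0,0,0,20],[0,0,0,0,0,0,20]]]}}

```text
time: 35.85
eef_pos: [0.6383, 0.0854, 0.0244]
orientation: [[-0.113, 0.994, -0.0], [0.994, 0.113, -0.001], [-0.001, -0.0, -1.0]]
ft_force: [-3.7, -1.8, 6.3]
finger_gap: 0.409
finger_force: 25.0
```

>>> {"method": "arm_command", "body": {"commands": [[[0,0,0,0,0,0,60],[0,0,0,0,0,0,60],[0,0,0,0,0,0,60],[0,0,0,0,0,0,60],[0,0,0,0,0,-0.3,60],[0,0,0,0,0,-0.6,60],[0,0,0,0,0,-1,60],[0,0,0,0,0,-1,60],[0,0,0,0,0,-1,60],[0,0,0,0,0,-1,60],[0,0,0,0,0,-1,60],[0,0,0,0,0,-1,60]]]}}

```text
time: 37.05
eef_pos: [0.6386, 0.0857, 0.1988]
orientation: [[-0.113, 0.994, 0.001], [0.994, 0.113, 0.0], [0.0, 0.001, -1.0]]
ft_force: [0.1, -0.9, -0.7]
finger_gap: 0.68
finger_force: 0.0
```

>>> {"method": "arm_command", "body": {"commands": [[[0,0,0,0,-1,0,60],[0,0,0,0,-1,0,60],[0,0,0,0,-1,0,60],[0,0,0,0,-1,0,60],[0,0,0,0,-1,0,60],[0,0,0,0,-1,0,60],[0,0,0,0,-1,0,60],[0,0,0,0,0,0,60],[0,0,0,0,0,0,60],[0,0,0,0,0,0,60],[0,0,0,0,0,0,60]]]}}

```text
time: 38.15
eef_pos: [0.4655, 0.0661, 0.1964]
orientation: [[-0.113, 0.994, 0.001], [0.994, 0.113, 0.001], [0.001, 0.001, -1.0]]
ft_force: [0.8, 0.1, 0.4]
finger_gap: 0.681
finger_force: 0.0
```

```bash
python3 - <<'E'
from m import *
from bench import manip
a=[]
for c in('scene','top'):
    d=manip.get_image(c);r=d['pixels'][170:300,210:410] if c=='scene' else d['pixels'][110:240,235:435]
    a.append(cv2.resize(r,(600,300) if 0 else (462,300)))
    P=cloud(d);x,y,z=P[...,0],P[...,1],P[...,2]
    for n,q in PLACE.items():
        m=(d['z_map']>0)&(np.hypot(x-q[0],y-q[1])<.034)&(z>.025)&(z<.1);print(c,n,'top z',np.percentile(z[m],99).round(4),'centre err',(P[m][:,:2].min(0)/2+P[m][:,:2].max(0)/2-q).round(4))
cv2.imwrite('pics/f.png',np.vstack(a))
E
```

```text
scene y top z 0.0693 centre err [-0.0027  0.0024]
scene b top z 0.0689 centre err [-0.0014  0.0003]
scene r top z 0.0684 centre err [-0.0023  0.001 ]
scene g top z 0.0663 centre err [-0.0009  0.0033]
top y top z 0.0712 centre err [-0.0021 -0.0002]
top b top z 0.0703 centre err [-0.0023 -0.0008]
top r top z 0.0694 centre err [-0.0023 -0.0011]
top g top z 0.0678 centre err [-0.0017  0.0017]
```

View pics/f.png

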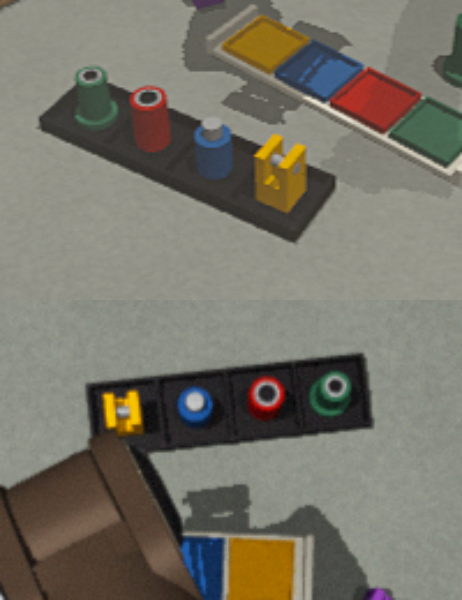

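The four parts stand upright and centred in their own pockets: yellow, blue, red, green from the robot's left. The trays are empty. The measured tops match floor plus part height to within the depth bias seen at the start.

```bash
python3 -c "
from bench import manip
print(manip.sign_off())"
```

```text
the job is handed in; nothing more can be done
None
```

The job is handed in: all four parts stand upright and released in the jig tray in reverse order (yellow, blue, red, green from the robot's left), finished at about 38 s of the 109 s allowed, and no verdict was shown.

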